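# Find the rocking burner cap and seat it

### The arm

A 6-joint arm with a two-finger parallel gripper is mounted at the origin on a cart in front of the work surface, level with it; the furniture and walls round the work are solid. World frame = base frame: x ahead of the robot, y to its left, z up, the work surface at z = 0. Lengths are in m, angles in rad, forces in N, time in s.
With the tool pointing down it reaches from about 0.375 to 0.9 m from the base axis. Payload 3.1 kg.
Tool frame: the origin (TCP) lies between the finger pads; the fingertips stand 25 mm ahead of it and the grasp point (between the pads) lies 6 mm ahead of it; y points along the fingers, x is the direction in which the jaws open and shut, and the axes are right-handed (so a half turn about y gives the same grasp; the last joint's range is limited). The gripper opens to 87 mm and grips with 3 to 60 N. Pads are 19 mm wide; open, the fingers measure 117 mm over their backs; the gripper's body (75 mm by 190 mm) begins 51 mm behind the grasp point.
Start: joints at [0.938, 0.527, 1.433, -0, 1.181, -0.178], TCP at [0.275, 0.561, 0.248] pointing down, gripper open.
Joint ranges: [-3.08, 3.08], [-0.75, 2.2], [0.22, 2.44], [-1.43, 4.57], [0, 2.65], [-2.85, 2.85]. Speed limits (rad/s): [2.79, 2.79, 3.14, 3.14, 3.14, 3.14].

### API

Orientations are given as a unit quaternion [x, y, z, w].
In Python, from rig import robot gives the robot as it stands.
- The arm moves only by the tool carry_out, never from a script. Its argument "moves" is a list of rows, each a list of 7 numbers: the opening, from 0 (shut) to 1 (fully open), then the shift along the tool's x, y, z in cm, then the turn, a rotation vector about the tool's x, y, z in rad. In form: [[grip, x, y, z, rx, ry, rz], ...]. A call has 1 to 20 rows; each row is the pose to reach, as a shift and turn from the pose commanded when the call began, along the tool's axes at that moment; what a row does not reach only later rows make up. A row lasts 1/10 s, in which the tool goes at most 50 mm and 8.59 degrees, less where a joint would pass 70% of its speed; a pose out of reach is approached as far as the arm can. A call with a gripper value outside its range is refused whole. The fingers move at their own pace and stop on an object; "force" is the grip in N (left out, the last holds). Time passes only in rows, so rows that repeat a pose let the fingers close. It gives the time, the measured TCP pose, the force and the opening at its end, in the units of the state.
- robot.get_obs(): the state, without advancing time (a new reading comes with each control period).
- robot.camera(name): name is "side" or "top" or "wrist"; returns the picture (480x640x3 uint8, red, green, blue); there is no depth.
- robot.camera_params(name): a dict with "fx", "fy", "cx", "cy" (pixels), "extrinsics" (4x4, takes a point from camera to world coordinates); the wrist camera has in their place "mount" (4x4, takes a point from camera to tool coordinates, whose origin is the TCP and whose axes are the tool frame's). Camera axes: x right, y down, z forward; pixel columns grow to the right and rows downward; lengths in m; the calibration is good to about 2 mm. A picture is of the moment at which its call begins: read the wrist's pose just before it. camera_params takes no time and is no camera call.
- robot.hand_in(): hands the job in, once; it reports no verdict.
The state is a dict: "time": time; "q": joint angles; "joint_velocities": joint speeds; "joint_torque": joint torques, N m; "position": TCP position; "tool_rot": TCP orientation; "ft_force": force on the tool from outside, world axes, zero at the start; "moment": the same for the moment, N m; "grip_width": finger opening in m.
Only numpy, scipy, OpenCV 4.12 (cv2) and the standard library are available. Lean on these libraries where they do the work, as an engineer would, in place of code of your own. Each camera call takes 0.05 s, during which the arm holds its last target.

### The job

The gas hob has been cleaned and its four black burner caps put back, but one of them is not in its socket. Press down on the caps near their edges with the fingertips until you find the one that rocks, making it tip under your finger; then push that cap sideways by its rim until it drops in and lies flat on its burner head like the others. Do not lift or carry any cap, leave the seated ones seated, and do not disturb the other things.

Things in the scene. Friction and masses are not known exactly. Their poses are not given: they have to be found in the camera images.
- hob: Table-top gas hob, 370 mm deep (x) by 540 mm wide (y), fixed; steel deck 50 mm above the worktop, raised edge 4 mm, four black tap knobs (25 mm high) along its front. Four equal burners, 156 mm apart front to back, 260 mm left to right. Origin: centre of its underside; x to the back, y to its left. Its pan supports lie stacked on the worktop to the right, 70 mm high.
- seat_1 (a point): Centre of the socket in the top of a silvery round burner head fixed on the hob: 68 mm across, flat top 22 mm above the steel deck (72 mm above the worktop), socket 38.4 mm wide and 7 mm deep. The head stands on a dark dished base 94 mm across and 4 mm high; an igniter pin at its side ends below the cap. z up.
- seat_2 (a point): Centre of the socket in the top of a silvery round burner head fixed on the hob: 68 mm across, flat top 22 mm above the steel deck (72 mm above the worktop), socket 38.4 mm wide and 7 mm deep. The head stands on a dark dished base 94 mm across and 4 mm high; an igniter pin at its side ends below the cap. z up.
- seat_3 (a point): Centre of the socket in the top of a silvery round burner head fixed on the hob: 68 mm across, flat top 22 mm above the steel deck (72 mm above the worktop), socket 38.4 mm wide and 7 mm deep. The head stands on a dark dished base 94 mm across and 4 mm high; an igniter pin at its side ends below the cap. z up.
- seat_4 (a point): Centre of the socket in the top of a silvery round burner head fixed on the hob: 68 mm across, flat top 22 mm above the steel deck (72 mm above the worktop), socket 38.4 mm wide and 7 mm deep. The head stands on a dark dished base 94 mm across and 4 mm high; an igniter pin at its side ends below the cap. z up.
- cap_1: Round black burner cap lying loose on the head of seat_1: flat disc 76 mm across, 7 mm thick, with a round 36 mm plug under its middle, 4 mm deep; about 0.15 kg. All four caps are alike; any one may be the unseated one. Origin: centre of the disc's underside, 7 mm below its flat top; z up through the top. Seated, its origin lies on seat_1 and it does not give when pressed near the edge.
- cap_2: Burner cap exactly like cap_1, on the head of seat_2, same origin and axes. Whichever cap is unseated stands about 10 mm off-centre with its plug on top of the head, 4 mm too high and nearly level. Pressed lightly at a point on the side opposite to its shift, some 20 mm from the head's middle, it tips there by about 0.1 rad; released, it comes back.
- cap_3: Burner cap exactly like cap_1, on the head of seat_3, same origin and axes. Whichever cap is unseated does not give when pressed on the side it is shifted to: there its top is simply 4 mm higher than a seated cap's. Pressed on the opposite side it tips.
- cap_4: Burner cap exactly like cap_1, on the head of seat_4, same origin and axes. Whichever cap is unseated slides with about 1 N when pushed by its rim (26 to 33 mm above the deck) towards the middle of the head; its plug then drops into the socket and the push meets the socket's wall.
- spoon: Steel teaspoon, 134 x 27 x 12 mm, lying on the hob's deck between the left and right burners. Leave alone. Origin: centre of its underside, x along it.
- paste_pot: Cream-coloured round pot of cleaning paste, 90 mm across, 32 mm high, on the worktop by the hob's front right corner. Leave alone. Origin: centre of its underside.
- salt: Salt shaker, 44 mm across, 90 mm high, on the worktop left of the hob. Leave alone. Origin: centre of its underside.
- pepper: Wooden pepper mill, 58 mm across, 170 mm high, on the worktop left of the hob. Leave alone. Origin: centre of its underside.
- lemon: Yellow lemon, 83 x 58 x 58 mm, on the worktop left of the hob. Leave alone. Origin: centre of its underside.
Things that resemble listed ones, but are neither listed nor needed, are in the scene too. Leave any pink look-alike of the cap_4 alone.

How it is judged:
By the outcome, as a careful person would: the job done as asked, in the order asked, and still so for the second after the job is handed in, with the robot touching nothing.
It also fails if it takes over 58 s, if anything falls off the work surface, if the arm or the gripper's body presses on something with over 40 N, if the wrist force passes 120 N, or if a joint passes its speed limit or range.

## Working session

There is one attempt and no reset: what is moved stays moved. The work goes in short steps, Python scripts to look and compute and a tool call to move; the robot and the scene stay as the last step left them, time stands still between calls to the robot, and variables do not carry over. Pictures are saved under pics/ and viewed, and the job is handed in when it is done.

Besides the shell and the picture viewer there is one more tool, called after ">>>" as name(argument=value, ...) on one line, values as JSON. carry_out: Moves the arm, as the interface text tells. Its arguments: {"type":"object","properties":{"moves":{"type":"array"},"force":{"type":"number"}},"required":["moves"]}

```bash
mkdir -p pics; ls
python3 - <<'E'
from rig import robot
import cv2,numpy as np
np.set_printoptions(precision=4,suppress=True)
for n in("top","side"):
    im=robot.camera(n);cv2.imwrite(f"pics/{n}0.png",im[:,:,::-1])
    p=robot.camera_params(n);print(n,p)
print(robot.camera_params("wrist"));print(robot.get_obs())
E
```

```text
pics
top {'fx': 442.62790504282935, 'fy': 442.62790504282935, 'cx': 315.6314651135856, 'cy': 236.15478871094462, 'extrinsics': array([[ 0.025 , -0.9929,  0.1159,  0.3758],
       [-0.9993, -0.0218,  0.0288,  0.0057],
       [-0.0261, -0.1166, -0.9928,  1.0881],
       [ 0.    ,  0.    ,  0.    ,  1.    ]])}
side {'fx': 594.205190253352, 'fy': 594.205190253352, 'cx': 322.43129565053886, 'cy': 244.22220970187786, 'extrinsics': array([[ 0.9151, -0.3628,  0.1763,  0.2296],
       [-0.4031, -0.8068,  0.4321, -0.6426],
       [-0.0145, -0.4664, -0.8844,  1.421 ],
       [ 0.    ,  0.    ,  0.    ,  1.    ]])}
{'fx': 414.71547644331565, 'fy': 414.71547644331565, 'cx': 320.0284835873821, 'cy': 239.27682634152245, 'mount': array([[ 1.    , -0.0009, -0.0008, -0.0009],
       [ 0.0006, -0.2435,  0.9699, -0.1373],
       [-0.0011, -0.9699, -0.2435,  0.0662],
       [ 0.    ,  0.    ,  0.    ,  1.    ]])}
{'time': 0.1, 'q': array([ 0.9375,  0.5284,  1.4337, -0.    ,  1.1814, -0.1785]), 'joint_velocities': array([-0.0003, -0.002 , -0.0041, -0.0004, -0.0001, -0.0012]), 'joint_torque': array([ -0.0001, -44.0987, -17.7151,   0.0635,   0.0534,  -0.    ]), 'position': array([0.2742, 0.561 , 0.2467]), 'tool_rot': array([ 0.6001,  0.3738, -0.375 , -0.5996]), 'ft_force': array([ 0.2885, -0.0661, -0.5677]), 'moment': array([-0.0195,  0.0008, -0.0063]), 'grip_width': 0.08702552455382981}
```

View pics/top0.png

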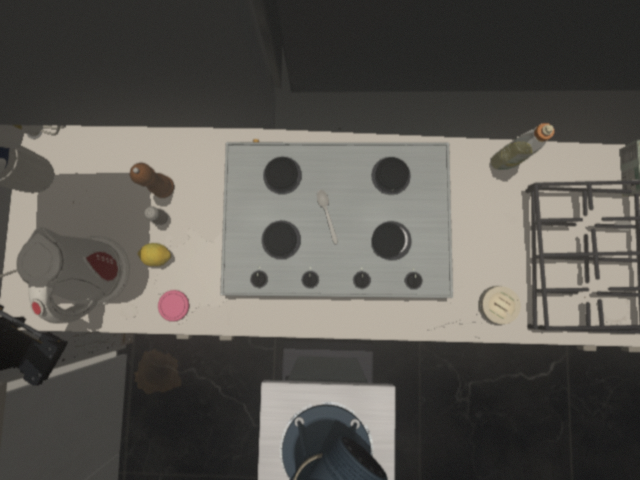

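View pics/side0.png

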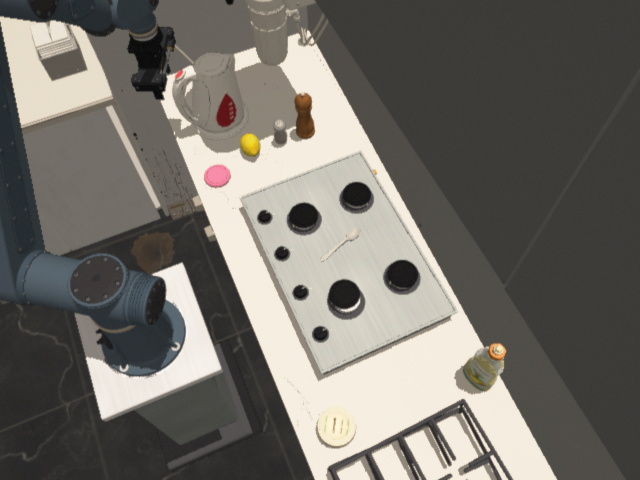

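Run:
```python
from scipy.spatial.transform import Rotation as R
import numpy as np
np.set_printoptions(precision=4,suppress=True)
print(R.from_quat([ 0.6001,  0.3738, -0.375 , -0.5996]).as_matrix())
```

```text
[[ 0.4393 -0.0011 -0.8983]
 [ 0.8983 -0.0015  0.4393]
 [-0.0018 -1.      0.0003]]
```

```bash
cat > h.py <<'E'
import cv2,numpy as np
from rig import robot
from scipy.spatial.transform import Rotation as R
np.set_printoptions(precision=4,suppress=True)
def ray(n,u,v,z):
    p=robot.camera_params(n);T=p['extrinsics']
    d=T[:3,:3]@np.array([(u-p['cx'])/p['fx'],(v-p['cy'])/p['fy'],1]);o=T[:3,3]
    return o+d*(z-o[2])/d[2]
def proj(n,P):
    p=robot.camera_params(n);T=np.linalg.inv(p['extrinsics'])
    c=T[:3,:3]@np.asarray(P)+T[:3,3];return np.array([p['fx']*c[0]/c[2]+p['cx'],p['fy']*c[1]/c[2]+p['cy']])
E
python3 - <<'E'
from h import *
a=cv2.imread('pics/top0.png');b=cv2.imread('pics/side0.png')
ts=[(283,175),(391,175),(281,240),(391,240)];ss=[(357,195),(403,276),(304,217),(345,296)]
f=lambda im,c:cv2.resize(im[c[1]-28:c[1]+28,c[0]-28:c[0]+28],(200,200),interpolation=cv2.INTER_CUBIC)
cv2.imwrite('pics/z0.png',cv2.convertScaleAbs(np.vstack([np.hstack([f(a,c) for c in ts]),np.hstack([f(b,c) for c in ss])]),alpha=1.6))
# hob corners deck rim z=.054
for c in[(226,144),(449,144),(452,298),(222,296)]: print(ray('top',*c,.054))
for c in ts: print(ray('top',*c,.079))
for c in ss: print('s',ray('side',*c,.079))
E
```

```text
[0.7167 0.2587 0.054 ]
[ 0.7255 -0.278   0.054 ]
[ 0.3604 -0.2812  0.054 ]
[0.3515 0.2502 0.054 ]
[0.6359 0.1148 0.079 ]
[ 0.6405 -0.1367  0.079 ]
[0.483  0.1143 0.079 ]
[ 0.4885 -0.1375  0.079 ]
s [0.6411 0.111  0.079 ]
s [ 0.6433 -0.1504  0.079 ]
s [0.4856 0.1065 0.079 ]
s [ 0.4898 -0.1403  0.079 ]
```

View pics/z0.png

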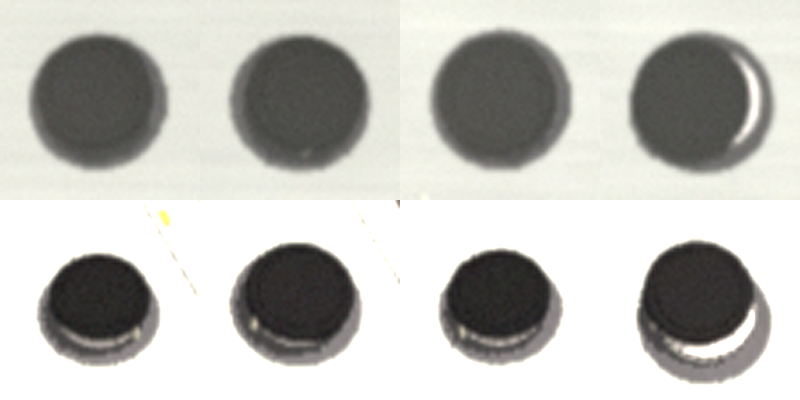

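The front-right cap (top 391,240; side 345,296) shows a silver crescent of its head on the right, and the other three look centred. It is shifted left (+y). I'll measure it next, then confirm by pressing.

Run:
```python
from h import *
a=cv2.imread('pics/top0.png');b=cv2.imread('pics/side0.png')
ts=[(283,175),(391,175),(281,240),(391,240)];ss=[(357,195),(403,276),(304,217),(345,296)]
names=['BL','BR','FL','FR']
for n,im,cs in(('top',a,ts),('side',b,ss)):
    for nm,c in zip(names,cs):
        w=im[c[1]-28:c[1]+28,c[0]-28:c[0]+28]
        g=cv2.cvtColor(cv2.resize(w,None,fx=8,fy=8,interpolation=cv2.INTER_CUBIC),cv2.COLOR_BGR2GRAY).astype(float)
        mid=np.median(g[200:240,200:240])
        out=[]
        for lab,th in(('cap',mid+9 if n=='top' else mid+14),('base',(mid+np.percentile(g,95))*.52)):
            m=(g<th).astype(np.uint8)
            m=cv2.morphologyEx(m,cv2.MORPH_CLOSE if lab=='base' else cv2.MORPH_OPEN,cv2.getStructuringElement(cv2.MORPH_ELLIPSE,(41,41)))
            k=max(cv2.findContours(m,0,1)[0],key=cv2.contourArea)
            k=cv2.convexHull(k)
            P=np.array([ray(n,(x-3.5)/8+c[0]-28,(y-3.5)/8+c[1]-28,.079 if lab=='cap' else .054)[:2] for x,y in k[:,0]])
            A=np.c_[2*P,np.ones(len(P))];s=np.linalg.lstsq(A,(P**2).sum(1),rcond=None)[0]
            out+=[lab,s[:2],round(2*np.sqrt(s[2]+s[0]**2+s[1]**2),4)]
        print(n,nm,mid,out)
```

```text
top BL 49.0 ['cap', array([0.638 , 0.1184]), np.float64(0.0796), 'base', array([0.6426, 0.1198]), np.float64(0.0926)]
top BR 48.0 ['cap', array([ 0.642 , -0.1373]), np.float64(0.0792), 'base', array([ 0.6465, -0.1391]), np.float64(0.0926)]
top FL 53.0 ['cap', array([0.4846, 0.1167]), np.float64(0.0794), 'base', array([0.4869, 0.1175]), np.float64(0.0926)]
top FR 51.0 ['cap', array([ 0.4886, -0.1307]), np.float64(0.0765), 'base', array([ 0.4903, -0.1405]), np.float64(0.0935)]
side BL 25.0 ['cap', array([0.6405, 0.1149]), np.float64(0.0731), 'base', array([0.6437, 0.1201]), np.float64(0.0961)]
side BR 29.0 ['cap', array([ 0.6438, -0.1443]), np.float64(0.0749), 'base', array([ 0.647, -0.141]), np.float64(0.094)]
side FL 26.0 ['cap', array([0.4856, 0.1127]), np.float64(0.0733), 'base', array([0.4875, 0.1174]), np.float64(0.0954)]
side FR 31.0 ['cap', array([ 0.4894, -0.1333]), np.float64(0.0734), 'base', array([ 0.4914, -0.1377]), np.float64(0.1005)]
```

Run:
```python
from h import *
for c in[(40,260),(75,310),(103,265),(130,260),(142,172),(65,230)]:
  for z in(0,.1,.2): print(c,z,ray('top',*c,z)[:2])
for z in (.1,.2): print('s',ray('side',215,62,z))
```

```text
(40, 260) 0 [0.4277 0.7251]
(40, 260) 0.1 [0.4229 0.659 ]
(40, 260) 0.2 [0.4182 0.5929]
(75, 310) 0 [0.3068 0.6253]
(75, 310) 0.1 [0.3131 0.5684]
(75, 310) 0.2 [0.3195 0.5114]
(103, 265) 0 [0.419  0.5645]
(103, 265) 0.1 [0.415  0.5132]
(103, 265) 0.2 [0.4111 0.4618]
(130, 260) 0 [0.433  0.4975]
(130, 260) 0.1 [0.4277 0.4523]
(130, 260) 0.2 [0.4225 0.4071]
(142, 172) 0 [0.6575 0.4833]
(142, 172) 0.1 [0.6316 0.4394]
(142, 172) 0.2 [0.6057 0.3955]
(65, 230) 0 [0.5046 0.6686]
(65, 230) 0.1 [0.4928 0.6077]
(65, 230) 0.2 [0.4809 0.5468]
s [0.4479 0.7026 0.1   ]
s [0.4314 0.6008 0.2   ]
```

>>> carry_out(moves=[[0,0,-5,0,0,0,0],[0,0,-9,0,0,0,0],[0,-4,-9,-2.6,0,0,0],[0,-8,-9,-5.2,0,0,0],[0,-12,-9,-8,0,0,0],[0,-18,-9,-12,0,0,0],[0,-22,-9,-16,0,0.14,0],[0,-26,-9,-20,0,0.28,0],[0,-30,-9,-24,0,0.42,0],[0,-34,-9,-28,0,0.56,0],[0,-38,-9,-32,0,0.7,0],[0,-42,-9,-36,0,0.84,0],[0,-46,-8,-40,0,0.98,0],[0,-49,-7,-44,0,1.116,0],[0,-52,-6,-48,0,1.116,0],[0,-54.4,-5.3,-50.6,0,1.116,0],[0,-54.4,-5.3,-50.6,0,1.116,0],[0,-54.4,-5.3,-50.6,0,1.116,0],[0,-54.4,-5.3,-50.6,0,1.116,0],[0,-54.4,-5.3,-50.6,0,1.116,0]])

```text
time: 2.1
position: [0.4892, -0.1484, 0.3002]
tool_rot: [-0.707, 0.001, 0.001, 0.708]
ft_force: [0.4, 0.1, 0.0]
grip_width: 0.0001
```

```bash
cat >> h.py <<'E'
def wT():
    o=robot.get_obs();T=np.eye(4);T[:3,:3]=R.from_quat(o['tool_rot']).as_matrix();T[:3,3]=o['position']
    return T@robot.camera_params('wrist')['mount'],o
def wray(T,u,v,z):
    p=robot.camera_params('wrist')
    d=T[:3,:3]@np.array([(u-p['cx'])/p['fx'],(v-p['cy'])/p['fy'],1]);o=T[:3,3]
    return o+d*(z-o[2])/d[2]
def wproj(T,P):
    p=robot.camera_params('wrist');T=np.linalg.inv(T)
    c=T[:3,:3]@np.asarray(P)+T[:3,3];return np.array([p['fx']*c[0]/c[2]+p['cx'],p['fy']*c[1]/c[2]+p['cy']])
E
python3 - <<'E'
from h import *
T,o=wT();im=robot.camera('wrist')[:,:,::-1].copy();cv2.imwrite('pics/w1.png',im);np.save('w1T.npy',T)
for P in[(.491,-.14,.072),(.4885,-.131,.083)]:print(wproj(T,P))
E
```

```text
[323.1628 201.5176]
[320.3299 193.0802]
```

View pics/w1.png

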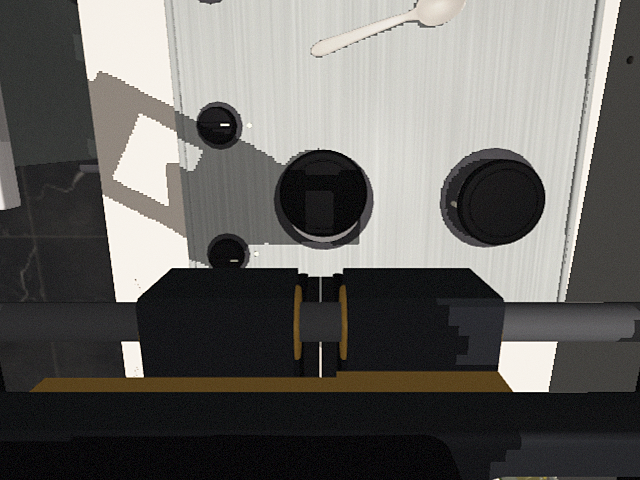

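The wrist view shows the front-right cap at (323,193), on its base ring centred at (324,~201). The head's crescent lies below it at (325,238), towards −y, so the shift is purely +y. I'll press on the −y side, at about (0.490, −0.161).

>>> carry_out(moves=[[0,0.1,5,-1.2,0,0,0],[0,0.1,10,-1.2,0,0,0],[0,0.1,14,-1.2,0,0,0],[0,0.1,17,-1.2,0,0,0],[0,0.1,18.5,-1.2,0,0,0],[0,0.1,18.5,-1.2,0,0,0],[0,0.1,18.5,-1.2,0,0,0]])

```text
time: 2.85
position: [0.4913, -0.1605, 0.1163]
tool_rot: [0.707, 0.001, -0.0, -0.707]
ft_force: [0.1, -0.6, 0.5]
grip_width: 0.0006
```

Run:
```python
from h import *
o=robot.get_obs();print(o['time'],o['position'],o['ft_force'],o['moment'])
T,o=wT();im=robot.camera('wrist')[:,:,::-1].copy();cv2.imwrite('pics/w2.png',im)
b=robot.camera('side')[:,:,::-1];cv2.imwrite('pics/s2.png',cv2.resize(b[220:360,260:450],None,fx=4,fy=4,interpolation=cv2.INTER_CUBIC))
```

```text
2.85 [ 0.4913 -0.1605  0.1163] [ 0.0989 -0.64    0.48  ] [-0.0774  0.0323 -0.0089]
```

View pics/w2.png

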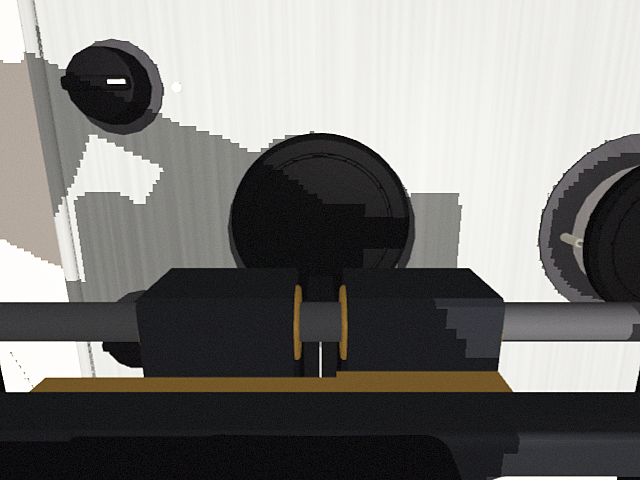

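View pics/s2.png

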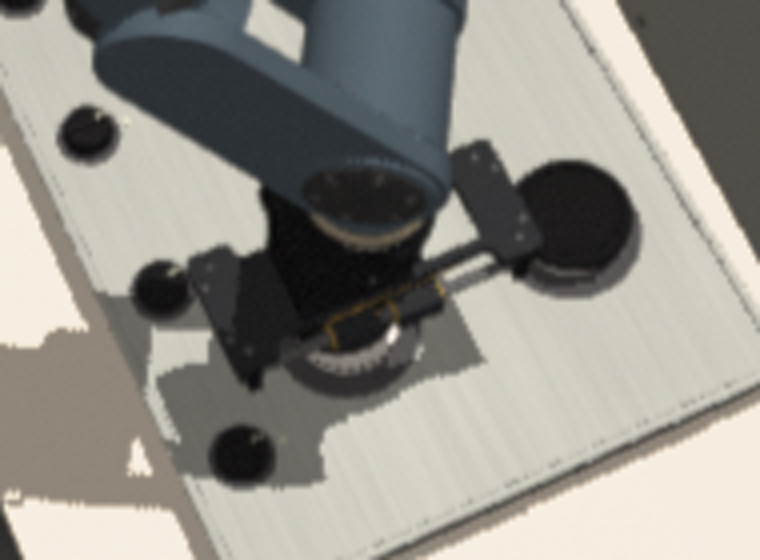

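Fingers are above the −y part of the cap, whose visible disc is centred at u≈321, so x is aligned. Now I'll press gradually.

>>> carry_out(moves=[[0,0,0.3,0,0,0,0],[0,0,0.6,0,0,0,0],[0,0,0.7,0,0,0,0],[0,0,0.8,0,0,0,0],[0,0,0.8,0,0,0,0]])

```text
time: 3.45
position: [0.491, -0.1616, 0.1074]
tool_rot: [-0.707, 0.0, 0.0, 0.707]
ft_force: [0.5, 0.0, 0.4]
grip_width: 0.0004
```

>>> carry_out(moves=[[0,0,0.1,0,0,0,0],[0,0,0.1,0,0,0,0]])

```text
time: 3.65
position: [0.491, -0.1615, 0.1064]
tool_rot: [-0.707, 0.0, 0.0, 0.707]
ft_force: [0.7, 0.2, -0.2]
grip_width: 0.0003
```

>>> carry_out(moves=[[0,0,0.1,0,0,0,0],[0,0,0.1,0,0,0,0]])

```text
time: 3.85
position: [0.4911, -0.1616, 0.1059]
tool_rot: [0.707, 0.0, 0.0, -0.707]
ft_force: [-1.3, -0.3, 3.6]
grip_width: 0.0002
```

>>> carry_out(moves=[[0,0,0.05,0,0,0,0],[0,0,0.05,0,0,0,0]])

```text
time: 4.05
position: [0.4911, -0.1616, 0.1058]
tool_rot: [0.707, 0.0, 0.0, -0.707]
ft_force: [-1.3, -0.1, 6.8]
grip_width: 0.0006
```

Run:
```python
from h import *
o=robot.get_obs();print(o['time'],o['position'],o['ft_force'],o['moment'])
T,o=wT();im=robot.camera('wrist')[:,:,::-1].copy();cv2.imwrite('pics/w3.png',im)
```

```text
4.05 [ 0.4911 -0.1616  0.1058] [-1.2874 -0.0537  6.8195] [ 0.0055  0.288  -0.0012]
```

View pics/w3.png

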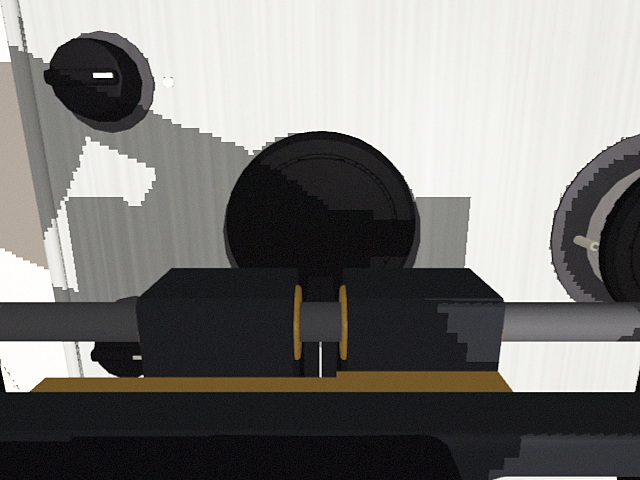

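Run:
```python
from h import *
p=robot.camera_params('wrist')
def T(pos,q=[.7071,0,0,-.7071]):
    M=np.eye(4);M[:3,:3]=R.from_quat(q).as_matrix();M[:3,3]=pos;return M@p['mount']
for nm,pos in(('w2',[.4913,-.1605,.1163]),('w3',[.4911,-.1616,.1058])):
    im=cv2.cvtColor(cv2.imread(f'pics/{nm}.png'),cv2.COLOR_BGR2GRAY)
    print(nm,im[120:145,318:326].mean(1).round(0))
    for a in(0,.1):
        yp=-.135; # pivot
        y=-.131+.038; P=[.491,yp+(y-yp)*np.cos(a),.083+(y-yp)*np.sin(a)]
        print(a,wproj(T(pos),P))
```

```text
w2 [240. 240. 240. 240. 240. 240. 240. 240. 241. 240. 241. 249. 255.  19.
  12.  20.  23.  20.  20.  25.  44.  40.  41.  42.  40.]
0 [320.5651 129.3338]
0.1 [320.5794 129.7494]
w3 [240. 240. 240. 240. 241. 241. 240. 240. 242. 248. 254.  29.   7.  20.
  22.  21.  23.  21.  18.  24.  39.  37.  37.  36.  36.]
0 [321.1358 125.9034]
0.1 [321.1664 126.2562]
```

>>> carry_out(moves=[[0,0,-0.3,0,0,0,0],[0,0,-0.6,0,0,0,0],[0,0,-0.6,0,0,0,0]])

```text
time: 4.4
position: [0.4914, -0.1616, 0.1113]
tool_rot: [0.707, 0.0, 0.0, -0.707]
ft_force: [0.1, 0.0, 0.2]
grip_width: 0.0004
```

Run:
```python
from h import *
T,o=wT();print(o['position'],o['ft_force']);im=robot.camera('wrist')[:,:,::-1].copy();cv2.imwrite('pics/w4.png',im)
g=cv2.cvtColor(im,cv2.COLOR_BGR2GRAY);print(g[120:145,318:326].mean(1).round(0))
for a in(0,.1):
        yp=-.135
        y=-.131+.038; P=[.491,yp+(y-yp)*np.cos(a),.083+(y-yp)*np.sin(a)]
        print(a,wproj(T,P))
```

```text
[ 0.4914 -0.1616  0.1113] [0.0941 0.0006 0.2471]
[240. 240. 240. 240. 240. 241. 240. 241. 249. 254.  26.  11.  19.  20.
  21.  21.  23.  40.  44.  43.  43.  42.  42.  41.  42.]
0 [320.398  126.1255]
0.1 [320.4159 126.4762]
```

>>> carry_out(moves=[[0,0,0,-0.6,0,0,0],[0,0,0.2,-0.6,0,0,0],[0,0,0.3,-0.6,0,0,0],[0,0,0.3,-0.6,0,0,0]])

```text
time: 4.85
position: [0.4908, -0.1675, 0.1077]
tool_rot: [-0.707, 0.0, 0.0, 0.707]
ft_force: [0.1, 0.1, 0.4]
grip_width: 0.0005
```

Run:
```python
from h import *
T,o=wT();print(o['time'],o['position'],o['ft_force']);cv2.imwrite('pics/w5.png',robot.camera('wrist')[:,:,::-1]);cv2.imwrite('pics/s5.png',robot.camera('side')[:,:,::-1])
```

```text
4.85 [ 0.4908 -0.1675  0.1077] [0.1236 0.0519 0.4369]
```

>>> carry_out(moves=[[0,0,0.1,0,0,0,0],[0,0,0.1,0,0,0,0]])

```text
time: 5.15
position: [0.4911, -0.1674, 0.107]
tool_rot: [-0.707, 0.0, 0.0, 0.707]
ft_force: [0.3, -0.7, 0.4]
grip_width: 0.0007
```

>>> carry_out(moves=[[0,0,0.1,0,0,0,0],[0,0,0.1,0,0,0,0]])

```text
time: 5.35
position: [0.4911, -0.1675, 0.106]
tool_rot: [-0.707, 0.0, 0.0, 0.707]
ft_force: [-0.6, 0.2, -0.1]
grip_width: 0.0004
```

>>> carry_out(moves=[[0,0,0.1,0,0,0,0],[0,0,0.1,0,0,0,0]])

```text
time: 5.55
position: [0.4912, -0.1676, 0.1053]
tool_rot: [0.707, 0.0, 0.0, -0.707]
ft_force: [-0.9, 0.8, 3.4]
grip_width: 0.0006
```

Run:
```python
from h import *
T,o=wT();print(o['time'],o['position'],o['ft_force']);cv2.imwrite('pics/w6.png',robot.camera('wrist')[:,:,::-1]);cv2.imwrite('pics/s6.png',robot.camera('side')[:,:,::-1])
a,b=[cv2.resize(cv2.imread(f'pics/{n}.png')[120:280,210:430],None,fx=1.8,fy=1.8) for n in('w5','w6')]
c,d=[cv2.resize(cv2.imread(f'pics/{n}.png')[260:330,300:399],(396,280),interpolation=cv2.INTER_CUBIC) for n in('s5','s6')]
cv2.imwrite('pics/cmp.png',cv2.convertScaleAbs(np.vstack([np.hstack([a,b]),np.hstack([c,d])]),alpha=2,beta=20))
```

```text
5.55 [ 0.4912 -0.1676  0.1053] [-0.9181  0.7798  3.3624]
```

View pics/cmp.png

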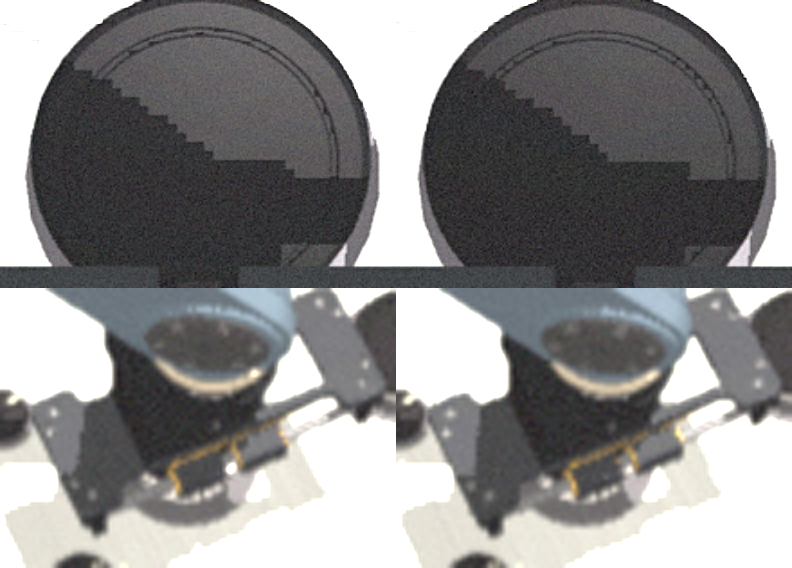

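The cap rocks. In the enlarged crop the groove's top edge drops (28→32 px) and the far rim thickens when pressed. Pressing 6 mm further out stopped about 0.5 mm lower, which is roughly 0.1 rad. Now I'll release and go round to its +y rim.

>>> carry_out(moves=[[0,0,-0.8,0,0,0,0],[0,0,-2.5,0,0,0,0],[0,0,-2.5,4,0,0,0],[0,0,-2.5,8,0,0,0],[0,0,-2.5,9.8,0,0,0],[0,0,-2.5,9.8,0,0,0],[0,0,-1,9.8,0,0,0],[0,0,0,9.8,0,0,0],[0,0,0.4,9.8,0,0,0],[0,0,0.4,9.8,0,0,0]])

```text
time: 6.65
position: [0.4908, -0.0701, 0.1004]
tool_rot: [-0.707, 0.001, 0.0, 0.707]
ft_force: [-0.3, 1.0, 0.1]
grip_width: 0.0005
```

Run:
```python
from h import *
T,o=wT();print(o['time'],o['position'],o['ft_force']);cv2.imwrite('pics/s7.png',robot.camera('side')[:,:,::-1]);t=robot.camera('top')[:,:,::-1]
s=cv2.imread('pics/s7.png')
f=lambda i:cv2.resize(i,(400,400),interpolation=cv2.INTER_CUBIC)
cv2.imwrite('pics/c7.png',np.hstack([f(t[190:290,341:441]),f(s[246:346,295:395])]))
```

```text
6.65 [ 0.4908 -0.0701  0.1004] [-0.2966  1.0245  0.0898]
```

View pics/c7.png

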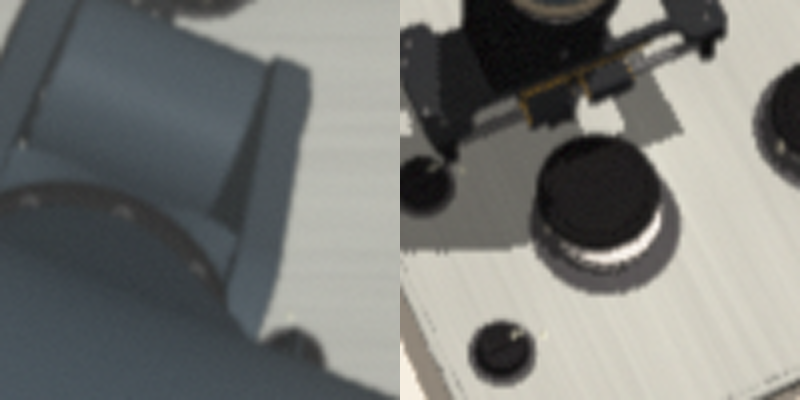

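The cap has come back level in the side crop, with the fingers clear of its +y rim. Now pushing −y.

>>> carry_out(moves=[[0,0,0,-0.5,0,0,0],[0,0,0,-1.0,0,0,0],[0,0,0,-1.2,0,0,0],[0,0,0,-1.3,0,0,0],[0,0,0,-1.4,0,0,0],[0,0,0,-1.5,0,0,0],[0,0,0,-1.6,0,0,0],[0,0,0,-1.7,0,0,0],[0,0,0,-1.8,0,0,0]])

```text
time: 7.65
position: [0.491, -0.0875, 0.101]
tool_rot: [-0.707, -0.0, 0.0, 0.707]
ft_force: [-0.1, 1.3, 1.0]
grip_width: 0.0
```

>>> carry_out(moves=[[0,0,0,-0.1,0,0,0],[0,0,0,-0.2,0,0,0],[0,0,0,-0.2,0,0,0]])

```text
time: 7.95
position: [0.4912, -0.0898, 0.1011]
tool_rot: [0.707, 0.0, 0.0, -0.707]
ft_force: [0.2, 0.8, -0.3]
grip_width: 0.0003
```

>>> carry_out(moves=[[0,0,0,-0.1,0,0,0],[0,0,0,-0.1,0,0,0]])

```text
time: 8.15
position: [0.4911, -0.0907, 0.101]
tool_rot: [0.707, -0.0, 0.0, -0.707]
ft_force: [0.1, 0.1, -1.3]
grip_width: 0.0004
```

```bash
cat > look.py <<'E'
from h import *
import sys
n=sys.argv[1]
T,o=wT();print(o['time'],o['position'],o['ft_force']);w=robot.camera('wrist')[:,:,::-1];s=robot.camera('side')[:,:,::-1]
cv2.imwrite(f'pics/s{n}.png',s)
f=lambda i:cv2.resize(i,(400,400),interpolation=cv2.INTER_CUBIC)
cv2.imwrite(f'pics/c{n}.png',np.hstack([f(w[40:440,120:520]),f(s[246:346,295:395])]))
E
python3 look.py 8
```

```text
8.15 [ 0.4911 -0.0907  0.101 ] [ 0.1252  0.121  -1.2601]
```

View pics/c8.png

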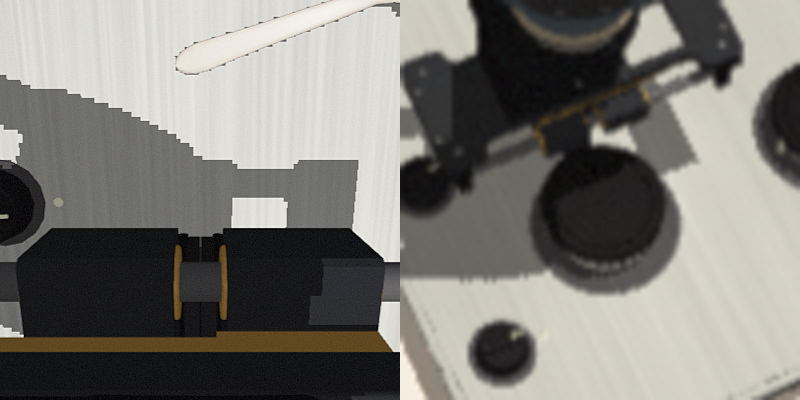

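>>> carry_out(moves=[[0,0,0,-0.1,0,0,0],[0,0,0,-0.1,0,0,0]])

```text
time: 8.45
position: [0.4911, -0.0916, 0.1011]
tool_rot: [0.707, 0.0, 0.0, -0.707]
ft_force: [-0.3, -0.2, 0.1]
grip_width: 0.0003
```

>>> carry_out(moves=[[0,0,0,-0.1,0,0,0],[0,0,0,-0.1,0,0,0]])

```text
time: 8.65
position: [0.4911, -0.0926, 0.101]
tool_rot: [-0.707, 0.0, -0.0, 0.707]
ft_force: [0.1, 0.2, -0.3]
grip_width: 0.0005
```

>>> carry_out(moves=[[0,0,0,-0.1,0,0,0],[0,0,0,-0.1,0,0,0]])

```text
time: 8.85
position: [0.491, -0.0935, 0.101]
tool_rot: [-0.707, 0.0, 0.0, 0.707]
ft_force: [-0.1, 0.1, -1.2]
grip_width: -0.0
```

>>> carry_out(moves=[[0,0,0,-0.1,0,0,0],[0,0,0,-0.1,0,0,0]])

```text
time: 9.05
position: [0.491, -0.0945, 0.101]
tool_rot: [-0.707, 0.0, 0.0, 0.707]
ft_force: [-0.4, 0.5, -0.2]
grip_width: 0.0001
```

```bash
python3 look.py 9
```

```text
9.05 [ 0.491  -0.0945  0.101 ] [-0.4439  0.5252 -0.162 ]
```

View pics/c9.png

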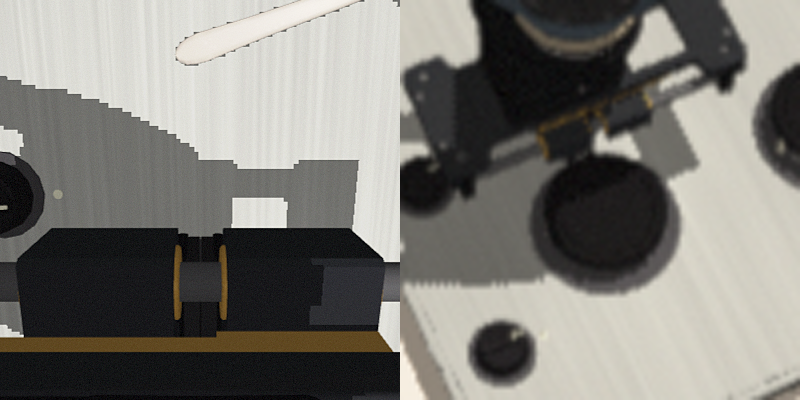

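>>> carry_out(moves=[[0,0,0,1.0,0,0,0],[0,0,-3,2,0,0,0],[0,0,-5,5,0,0,0],[0,0,-8,7,0,0,0],[0,0,-8,7,0,0,0],[0,0,-8,7,0,0,0]])

```text
time: 9.75
position: [0.4914, -0.0239, 0.1816]
tool_rot: [0.707, 0.001, 0.0, -0.707]
ft_force: [-0.0, 0.3, -0.5]
grip_width: 0.0006
```

Run:
```python
from h import *
T,o=wT();print(o['time'],o['position'],o['ft_force']);np.save('T10.npy',T)
w=robot.camera('wrist')[:,:,::-1];s=robot.camera('side')[:,:,::-1]
cv2.imwrite('pics/w10.png',w);cv2.imwrite('pics/s10.png',s)
f=lambda i:cv2.resize(i,(266,266),interpolation=cv2.INTER_CUBIC)
g=lambda i,c:f(i[c[1]-28:c[1]+28,c[0]-28:c[0]+28])
s0=cv2.imread('pics/side0.png')
cv2.imwrite('pics/c10.png',cv2.convertScaleAbs(np.hstack([g(s0,(345,296)),g(s,(345,296)),g(s0,(403,276))]),alpha=1.6,beta=10))
```

```text
9.75 [ 0.4914 -0.0239  0.1816] [-0.0294  0.3036 -0.4531]
```

View pics/c10.png

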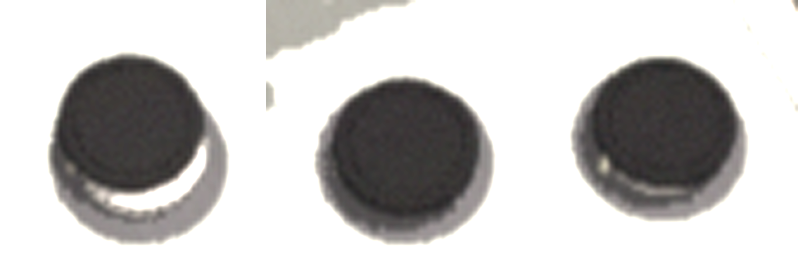

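View pics/w10.png

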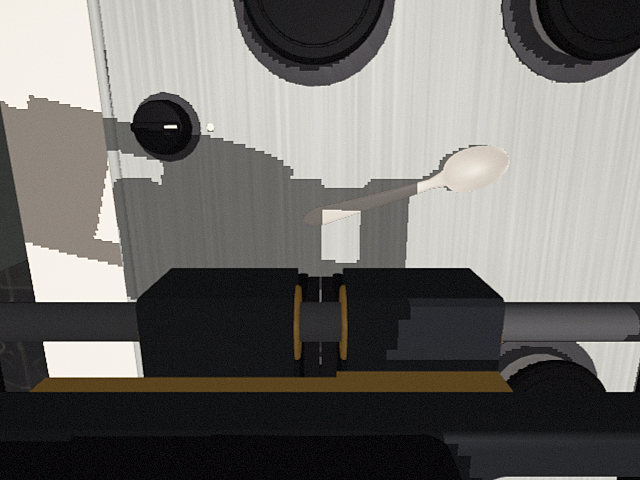

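Run:
```python
from h import *
t=robot.camera('top')[:,:,::-1];cv2.imwrite('pics/t11.png',t)
f=lambda i:cv2.resize(i,(400,400),interpolation=cv2.INTER_CUBIC)
g=lambda i,c:f(i[c[1]-28:c[1]+28,c[0]-28:c[0]+28])
cv2.imwrite('pics/c11.png',cv2.convertScaleAbs(np.hstack([g(t,(391,240)),g(t,(391,175))]),alpha=1.6))
```

```text
(no output)
```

View pics/c11.png

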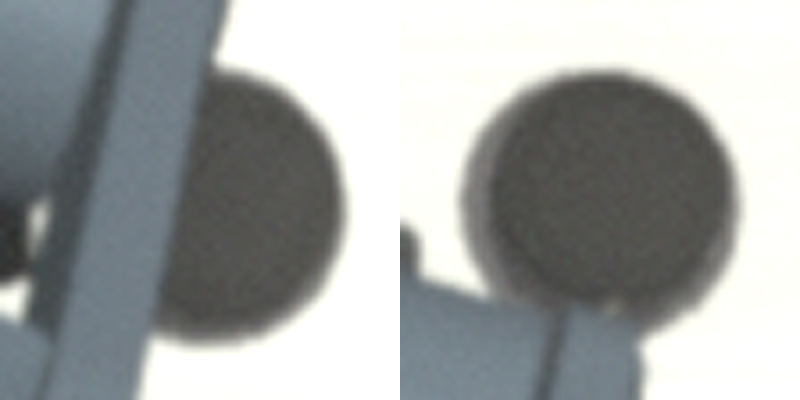

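>>> carry_out(moves=[[0,0,-4,-3,0,0,0],[0,0,-8,-7,0,0,0],[0,0,-9,-11,0,0,0],[0,0,-9,-14.5,0,0,0],[0,0,-9,-14.5,0,0,0],[0,0,-9,-14.5,0,0,0]])

```text
time: 10.5
position: [0.4902, -0.1704, 0.2697]
tool_rot: [-0.706, 0.002, -0.0, 0.708]
ft_force: [-0.2, 0.2, -0.4]
grip_width: 0.0005
```

Run:
```python
from h import *
T,o=wT();print(o['time'],o['position'],o['ft_force'])
w=robot.camera('wrist')[:,:,::-1].copy();cv2.imwrite('pics/w12.png',w)
for z in(.079,.083):
  for P in[(.491,-.14,z)]:
    a=np.array([wproj(T,(.491+.038*np.cos(t),-.14+.038*np.sin(t),z)) for t in np.linspace(0,6.28,60)]);print(z,a.min(0),a.max(0))
a=np.array([wproj(T,(.491+.047*np.cos(t),-.14+.047*np.sin(t),.054)) for t in np.linspace(0,6.28,60)]);print('base',a.min(0),a.max(0))
cv2.imwrite('pics/c12.png',cv2.convertScaleAbs(cv2.resize(w[100:300,190:590],None,fx=2,fy=2,interpolation=cv2.INTER_CUBIC),alpha=1.3,beta=15))
```

```text
10.5 [ 0.4902 -0.1704  0.2697] [-0.2021  0.2078 -0.4482]
0.079 [273.9324 131.3715] [370.3821 228.2532]
0.083 [273.3655 131.3159] [370.9752 229.3328]
base [266.5484 120.3454] [377.6121 232.125 ]
```

View pics/c12.png

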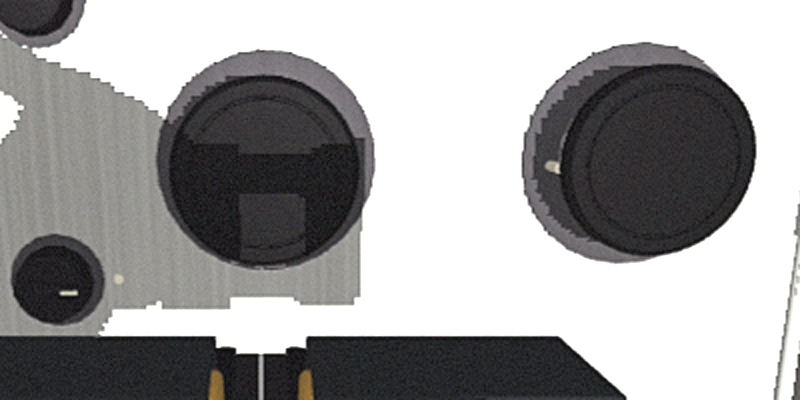

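>>> carry_out(moves=[[0,0.1,4,2,0,0,0],[0,0.1,8,4,0,0,0],[0,0.1,12,5.2,0,0,0],[0,0.1,14.5,5.2,0,0,0],[0,0.1,15.8,5.2,0,0,0],[0,0.1,16.1,5.2,0,0,0],[0,0.1,16.1,5.2,0,0,0]])

```text
time: 11.25
position: [0.4916, -0.1164, 0.1094]
tool_rot: [-0.707, 0.0, 0.001, 0.707]
ft_force: [-0.6, 0.1, -0.1]
grip_width: 0.0006
```

>>> carry_out(moves=[[0,0,0.1,0,0,0,0],[0,0,0.1,0,0,0,0]])

```text
time: 11.45
position: [0.4926, -0.1176, 0.1098]
tool_rot: [0.707, 0.001, 0.0, -0.707]
ft_force: [-0.4, 0.1, -0.4]
grip_width: 0.0006
```

>>> carry_out(moves=[[0,0,0.1,0,0,0,0],[0,0,0.1,0,0,0,0]])

```text
time: 11.65
position: [0.4923, -0.1177, 0.1085]
tool_rot: [0.707, 0.0, 0.0, -0.707]
ft_force: [-0.2, -0.2, 0.2]
grip_width: 0.0005
```

>>> carry_out(moves=[[0,0,0.1,0,0,0,0],[0,0,0.1,0,0,0,0]])

```text
time: 11.85
position: [0.4921, -0.1176, 0.1071]
tool_rot: [0.707, -0.0, 0.0, -0.707]
ft_force: [-0.1, 0.8, -0.2]
grip_width: 0.0005
```

>>> carry_out(moves=[[0,0,0.1,0,0,0,0],[0,0,0.1,0,0,0,0],[0,0,0.1,0,0,0,0]])

```text
time: 12.15
position: [0.4921, -0.1175, 0.106]
tool_rot: [-0.707, 0.0, 0.0, 0.707]
ft_force: [0.4, 0.7, 0.4]
grip_width: 0.0004
```

>>> carry_out(moves=[[0,0,0.1,0,0,0,0],[0,0,0.1,0,0,0,0],[0,0,0.1,0,0,0,0]])

```text
time: 12.45
position: [0.4921, -0.1175, 0.105]
tool_rot: [-0.707, 0.0, 0.0, 0.707]
ft_force: [-1.2, 0.1, 0.9]
grip_width: 0.0004
```

>>> carry_out(moves=[[0,0,0.1,0,0,0,0],[0,0,0.1,0,0,0,0],[0,0,0.1,0,0,0,0]])

```text
time: 12.75
position: [0.4922, -0.1176, 0.1044]
tool_rot: [0.707, 0.0, 0.0, -0.707]
ft_force: [0.2, 0.6, 3.9]
grip_width: 0.0005
```

+y side stops hard at tip 0.0794, close to the 0.079 of a seated cap. Now the −y side.

>>> carry_out(moves=[[0,0,-1,0,0,0,0],[0,0,-1.2,-2.5,0,0,0],[0,0,-1.2,-4.6,0,0,0],[0,0,-1,-4.6,0,0,0],[0,0,-0.5,-4.6,0,0,0],[0,0,-0.35,-4.6,0,0,0],[0,0,-0.25,-4.6,0,0,0],[0,0,-0.25,-4.6,0,0,0]])

```text
time: 13.55
position: [0.4918, -0.1626, 0.1062]
tool_rot: [-0.707, 0.0, 0.001, 0.707]
ft_force: [-0.2, 0.5, 0.4]
grip_width: 0.0004
```

>>> carry_out(moves=[[0,0,0.1,0,0,0,0],[0,0,0.1,0,0,0,0],[0,0,0.1,0,0,0,0]])

```text
time: 13.85
position: [0.4922, -0.1634, 0.1056]
tool_rot: [0.707, 0.0, -0.0, -0.707]
ft_force: [-0.4, 0.4, 0.5]
grip_width: 0.0002
```

>>> carry_out(moves=[[0,0,0.1,0,0,0,0],[0,0,0.1,0,0,0,0],[0,0,0.1,0,0,0,0]])

```text
time: 14.15
position: [0.4921, -0.1636, 0.1046]
tool_rot: [-0.707, 0.0, -0.0, 0.707]
ft_force: [1.0, 0.4, 0.8]
grip_width: 0.0004
```

>>> carry_out(moves=[[0,0,0.05,0,0,0,0],[0,0,0.05,0,0,0,0],[0,0,0.05,0,0,0,0]])

```text
time: 14.45
position: [0.4921, -0.1635, 0.1044]
tool_rot: [0.707, 0.0, 0.0, -0.707]
ft_force: [-0.7, -0.6, 5.6]
grip_width: 0.0006
```

Both sides stop at the same level (tip 0.0794), so the cap is flat and seated. Retreating for a final look.

>>> carry_out(moves=[[0,0,-3,0,0,0,0],[0,0,-8,0,0,0,0],[0,0,-13,0,0,0,0],[0,0,-18,0,0,0,0],[0,0,-20,-5,0,0,0],[0,0,-20,-10,0,0,0],[0,0,-20,-15,0,0,0],[0,0,-20,-20,0,0,0],[0,0,-20,-20,0,0,0],[0,0,-20,-20,0,0,0]])

```text
time: 15.45
position: [0.4915, -0.3648, 0.3031]
tool_rot: [-0.707, 0.001, -0.001, 0.708]
ft_force: [-0.5, 0.7, -0.5]
grip_width: 0.0006
```

Run:
```python
from h import *
o=robot.get_obs();print(o['time'],o['position'],o['ft_force'])
t=robot.camera('top')[:,:,::-1];s=robot.camera('side')[:,:,::-1]
cv2.imwrite('pics/t13.png',t);cv2.imwrite('pics/s13.png',s)
f=lambda i:cv2.resize(i,(400,300),interpolation=cv2.INTER_CUBIC)
ts=[(283,175),(391,175),(281,240),(391,240)]
g=lambda i,c:cv2.resize(i[c[1]-28:c[1]+28,c[0]-28:c[0]+28],(200,200),interpolation=cv2.INTER_CUBIC)
cv2.imwrite('pics/c13.png',np.vstack([np.hstack([f(t),f(s)]),np.hstack([cv2.convertScaleAbs(g(t,c),alpha=1.6) for c in ts])]))
```

```text
15.45 [ 0.4915 -0.3648  0.3031] [-0.4796  0.7464 -0.4673]
```

View pics/c13.png

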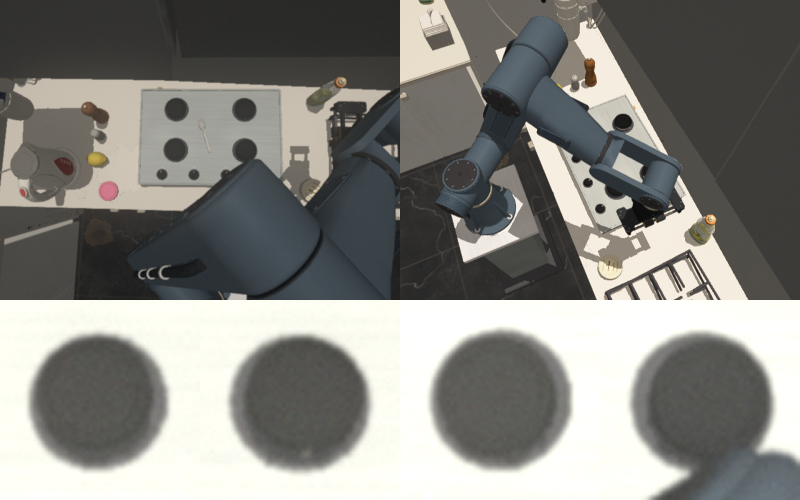

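The front-right cap now matches the back-right one: no silver crescent, and the same offset on its base. Nothing else has moved, so I'm handing in.

```bash
python3 -c "
from rig import robot
print(robot.hand_in())"
```

```text
the job is handed in; nothing more can be done
None
```

The unseated cap was the front-right one. It now sits flat in its socket, and I handed the job in at about 15.5 s.

- **Finding it:** The first top picture showed a silver crescent beside that cap, so I pressed it first. It tipped about 0.1 rad when pressed on its −y side and came back level when released. The other three looked centred, so I did not press them.
- **Seating it:** I pushed the cap about 10 mm towards −y by its rim with the closed fingertips, at low force.
- **Press check:** Afterwards both sides stopped hard at the same height, with the fingertips at z = 0.0794. A seated cap should be at 0.079 and an unseated one at 0.083.
- **Picture check:** The last top picture shows the cap centred like the back-right one. The spoon, pot and other things it shows look unmoved, though the arm hid part of the view.
- **Unclear during the push:** I felt no distinct force peak from the socket wall, and the wrist picture put the cap about 0.9 mm towards −y. That is within the socket's play.

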